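# Roll a box foot out of its ball track

### The arm

A 6-joint arm with a two-finger parallel gripper is mounted at the origin on a cart in front of the work surface, level with it; the furniture and walls round the work are solid. World frame = base frame: x ahead of the robot, y to its left, z up, the work surface at z = 0. Lengths are in m, angles in rad, forces in N, time in s.
With the tool pointing down it reaches from about 0.375 to 0.975 m from the base axis. Payload 3.8 kg.
Tool frame: the origin (TCP) lies on the centre line of the jaws, within the pads' length; the fingertips stand 25 mm ahead of it and the grasp point (between the pads) lies 6 mm ahead of it; z points along the fingers, y is the direction in which the jaws open and shut (so a half turn about z gives the same grasp; the last joint's range is limited). The gripper opens to 85 mm and grips with 20 to 120 N. Pads are 22 mm wide; open, the fingers measure 114 mm over their backs; the gripper's body (76 mm by 85 mm) begins 54 mm behind the grasp point. The pads swing forward as they close: fully open they stand 13 mm farther back than shut.
Start: joints at [1.306, 0.264, 1.604, -0, 1.274, -0.037], TCP at [0.152, 0.658, 0.256] pointing down, gripper open.
Joint ranges: [-2.63, 2.63], [-0.94, 2.18], [0.31, 2.57], [-1.31, 4.45], [0, 2.66], [-2.55, 2.55]. Speed limits (rad/s): [2.57, 2.57, 3.14, 3.14, 3.14, 3.14].

### API

Orientations are given as a rotation vector (axis times angle).
In Python, from workcell import bot gives the robot as it stands.
- The arm moves only by the tool servo_tool, never from a script. Its argument "moves" is a list of rows, each a list of 3 entries, a list of its own where there are three numbers: the closure in counts, from 0 (fully open) to 255 (shut), then the shift along the tool's x, y, z in m, then the turn about the tool's z in rad. A call has exactly 8 rows; each row shifts and turns the pose as measured when the row begins, along the tool's axes as they then stand; what a row does not reach is not made up. A row lasts 1/12 s, in which the tool goes at most 41.7 mm and 7.16 degrees, less where a joint would pass 70% of its speed; a pose out of reach is approached as far as the arm can. A call is refused whole if a number of a shift passes 0.0417 or a number of a turn 0.125, either way. A call with a gripper value outside its range is refused whole. The fingers move at their own pace and stop on an object; "newtons" is the grip in N (left out, the last holds). Time passes only in rows, so rows that do not move let the fingers close, or fill a call up. It gives the time, the measured TCP pose, the force and the opening at its end, in the units of the state.
- bot.read_state(): the state, without advancing time (a new reading comes with each control period).
- bot.read_camera(name): name is "side" or "top"; returns a dict with "pixels" (400x640x3 uint8, red, green, blue), "depth" (400x640 float32, m along the optical axis (not along the pixel's ray), 0 where there is no reading), "intrinsics" (3x3 intrinsics, pixels), "R" (3x3) and "t" (3): a world point X has camera coordinates R X + t. Camera axes: x right, y down, z forward; pixel columns grow to the right and rows downward; lengths in m; the calibration is good to about 2 mm. A picture is of the moment at which its call begins.
- bot.finish_job(): hands the job in, once; it reports no verdict.
The state is a dict: "time": time; "q": joint angles; "joint_vel": joint speeds; "joint_torque": joint torques, N m; "tool_pos": TCP position; "tcp_rot": TCP orientation; "wrist_force": force on the tool from outside, world axes, zero at the start; "torque": the same for the moment, N m; "width": opening from 0.0 (shut) to 1.0 (fully open).
Only numpy, scipy, OpenCV 4.12 (cv2) and the standard library are available. Lean on these libraries where they do the work, as an engineer would, in place of code of your own. Each camera call takes 0.05 s, during which the arm holds its last target.

### The job

A turned wooden ball (the last foot for the box) is held captive in the curved ball track, under its slotted top. Push it along the track, round the bend, until it drops into the shallow socket at the open end; then lift it out there and set it down gently in the empty square plywood tray, without disturbing the sanding block, the amber jar or the glue bottle.

Things in the scene. Friction and masses are not known exactly. Their poses are not given: they have to be found in the camera images.
- track: Wooden ball track, fixed. Origin: centre of the bend, on the underside of its 12 mm base board, which lies on the bench; z up. Centre line of the channel in this frame (m): straight at x = 0.11 from y = -0.175 to 0; quarter circle of radius 0.11 about the origin from (0.11, 0) to (0, 0.11); straight along -x at y = 0.11 to the mouth at x = -0.02; socket in the open at (-0.065, 0.11).
- closed_end (a point): Closed end of the channel: inner face of the end wall, on the centre line at floor level (z = 0.012). The channel is 64 mm wide, between walls 12 mm thick.
- slot (a point): Start of the bend, on the centre line, level with the top of the track (z = 0.070). Top strips 6 mm thick, undersides 52 mm above the channel floor, leave a slot 52 mm wide along the whole centre line, from closed end to mouth. The ball cannot pass up through it; closed fingers fit down through it behind the ball.
- mouth (a point): Mouth of the channel, centre line, floor level: walls and top strips end here, 45 mm before the socket. Beyond it is bare board (z = 0.012) to x = -0.12, y = 0.04 to 0.165 in the track's frame, with only the socket and a stop block 60 mm long in y and 30 mm high, its face at x = -0.099. Take the ball there with a finger on its +y and its -y side (track's frame).
- socket (a point): Centre of the socket, a round hole of 34 mm diameter in the base board at the open end of the track; the point is at the level of the board's top, z = 0.012. The ball sinks 5 mm into it and stays; its centre is then 25 mm above this point.
- ball: The plain wooden ball, 60 mm in diameter, about 80 g; smooth (friction about 0.3), it rolls freely but soon stops by itself. The origin is its lowest point as built and turns with it as it rolls: use point ball_center for its place.
- ball_center (a point): Centre of the ball (radius 30 mm). At the start it lies in the straight part of the channel or at the beginning of the bend, 42 mm above the bench, with at least 60 mm of free channel between it and the closed end.
- tray: Square open plywood tray, empty and loose on the bench, 0.7 kg, 150 x 150 mm outside, walls 6 mm thick and 30 mm high, floor 6 mm thick. Origin at the centre of its underside, x and y along its sides, z up.
- sanding_block: Cork sanding block, 62 x 107 x 27 mm, lying on the bench in the inner corner of the track; origin at the centre of its underside. Leave alone.
- amber_jar: Amber jar with dark lid, 46 mm across, 59 mm high, standing behind the tray; origin at the centre of its underside. Leave alone.
- glue_bottle: Off-white glue bottle, 46 mm across, 101 mm high, standing near the front right corner of the bench; origin at the centre of its underside. Leave alone.

How it is judged:
On the way:
1. the ball has come along the track into the socket at its open end (horizontal distance between ball_center and socket below 0.015 m and z of ball_center in the frame of track below 0.045 m), for 0.1 s.
At the end, for the whole second after the job is handed in: The ball lies released and at rest (under 0.05 m/s) on the floor of the tray: its centre within 50 mm of the tray's centre line both ways and less than 45 mm above the tray's underside; the tray stands level on the bench (x of ball_center in the frame of tray between -0.05 and 0.05 m and y of ball_center in the frame of tray between -0.05 and 0.05 m and z of ball_center in the frame of tray below 0.045 m and angle between tray's own z axis and vertical below 0.1 rad and height (world z) of tray below 0.01 m and linear speed of ball below 0.05 m/s and contact force between ball and the fingers below 0.1 N); the robot touches nothing.
It fails at once if the ball falls or is thrown into the tray (faster than 0.8 m/s over it, less than 120 mm above its underside) (x of ball_center in the frame of tray between -0.05 and 0.05 m and y of ball_center in the frame of tray between -0.05 and 0.05 m and z of ball_center in the frame of tray below 0.12 m and linear speed of ball above 0.8 m/s).
It fails at once if the sanding block, the amber jar or the glue bottle is shifted by more than 40 mm or tipped (distance of any of sanding_block, amber_jar, glue_bottle from where it was at the start of the episode above 0.04 m or angle between any of sanding_block, amber_jar, glue_bottle's own z axis and vertical above 0.5 rad).
It also fails if it takes over 61 s, if anything falls off the work surface, if the arm or the gripper's body presses on something with over 40 N, if the wrist force passes 120 N, or if a joint passes its speed limit or range.

## Working session

There is one attempt and no reset: what is moved stays moved. The work goes in short steps, Python scripts to look and compute and a tool call to move; the robot and the scene stay as the last step left them, time stands still between calls to the robot, and variables do not carry over. Pictures are saved under pics/ and viewed, and the job is handed in when it is done.

Besides the shell and the picture viewer there is one more tool, called after ">>>" as a command line: name --argument value ..., lists and objects as JSON in quotes. servo_tool: Moves the arm, as the interface text tells. Its arguments: {"type":"object","properties":{"moves":{"type":"array","items":{"type":"array"}},"newtons":{"type":"number"}},"required":["moves"]}

```bash
mkdir -p pics; ls; python3 - <<'E'
from workcell import bot
import cv2,numpy as np
s=bot.read_state();print({k:np.round(v,3) for k,v in s.items()})
for n in("top","side"):
    c=bot.read_camera(n);cv2.imwrite(f"pics/{n}0.png",c["pixels"][:,:,::-1]);np.savez(f"{n}0.npz",**c)
    print(n,c["intrinsics"],c["R"],c["t"])
E
```

```text
pics
{'time': np.float64(0.0), 'q': array([ 1.306,  0.265,  1.605, -0.   ,  1.274, -0.037]), 'joint_vel': array([-0.   ,  0.001, -0.001, -0.001, -0.   ,  0.002]), 'joint_torque': array([-0.0000e+00, -5.1512e+01, -3.6731e+01,  0.0000e+00,  1.3000e-02,
        0.0000e+00]), 'tool_pos': array([0.152, 0.657, 0.255]), 'tcp_rot': array([-3.570e-01, -3.121e+00,  3.000e-03]), 'wrist_force': array([0.004, 0.565, 1.344]), 'torque': array([-0.003,  0.031,  0.031]), 'width': np.float64(0.994)}
top [[512.55413395   0.         321.64072202]
 [  0.         512.55413395 210.99912408]
 [  0.           0.           1.        ]] [[-2.36337081e-02 -9.99713519e-01 -3.78531022e-03]
 [-9.86452701e-01  2.39347118e-02 -1.62290478e-01]
 [ 1.62334585e-01 -1.01496288e-04 -9.86735766e-01]] [-0.04979074  0.55114957  1.28868345]
side [[385.79648747   0.         315.18639099]
 [  0.         385.79648747 201.42162316]
 [  0.           0.           1.        ]] [[ 9.99724438e-01  2.00633801e-02 -1.21864388e-02]
 [ 1.52296887e-04 -5.24669487e-01 -8.51306000e-01]
 [-2.34739285e-02  8.51069556e-01 -5.24527964e-01]] [-0.52340322  0.02952605  1.1229947 ]
```

View pics/top0.png

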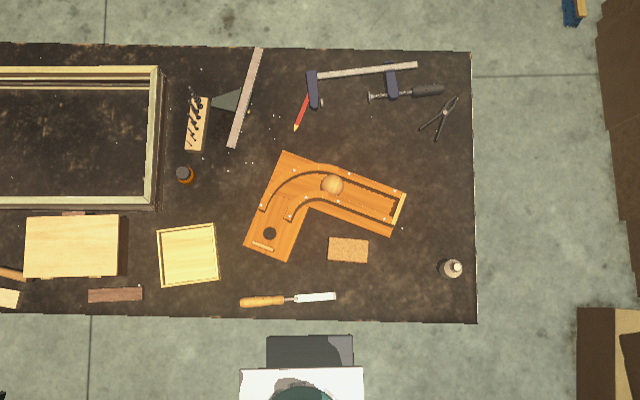

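View pics/side0.png

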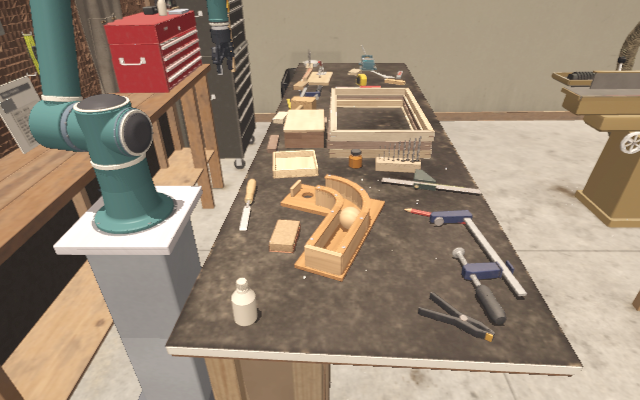

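The top view shows the track with its socket at (270,233), its stop block at (262,245), the ball at (332,184) and the closed end near (398,210). The tray is at (187,255), the jar at (185,175), the cork at (348,250) and the glue bottle at (452,268). Next I'll zoom in to measure.

```bash
cat > h.py <<'E'
import numpy as np,cv2
def load(n): return dict(np.load(n))
def ray(c,uv,z):
    K,R,t=c["intrinsics"],c["R"],c["t"]
    d=R.T@np.linalg.inv(K)@np.array([uv[0],uv[1],1.]);o=-R.T@t
    return o+d*(z-o[2])/d[2]
def proj(c,X):
    p=c["intrinsics"]@(c["R"]@np.asarray(X,float)+c["t"]);return p[:2]/p[2]
E
python3 - <<'E'
from h import *
c=load("top0.npz");p=c["pixels"][:,:,::-1]
a=cv2.resize(p[140:270,235:415],None,fx=4.4,fy=4.4,interpolation=cv2.INTER_CUBIC);cv2.imwrite("pics/z1.png",a)
a=cv2.resize(p[150:295,150:225],None,fx=4,fy=4,interpolation=cv2.INTER_CUBIC);cv2.imwrite("pics/z2.png",a)
E
```

```text
(no output)
```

View pics/z1.png

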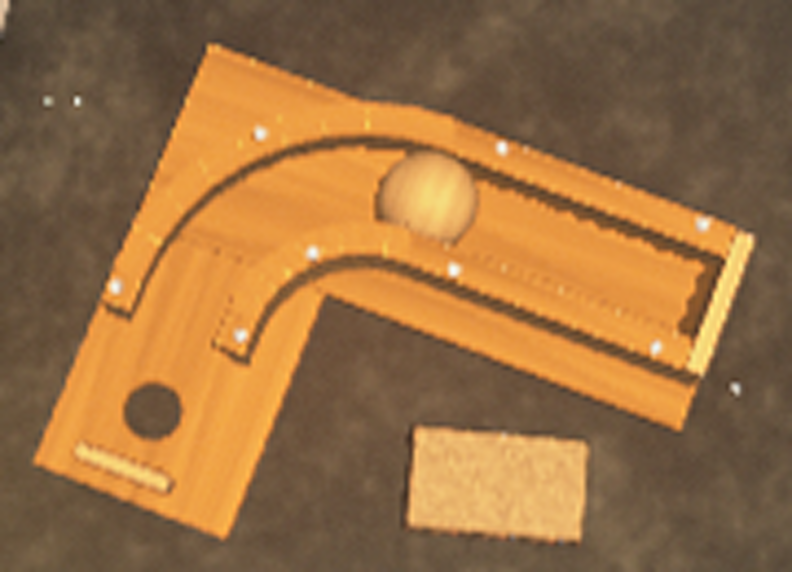

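View pics/z2.png

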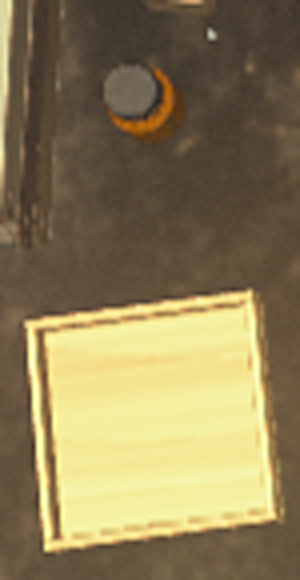

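```bash
python3 - <<'E'
from h import *
c=load("top0.npz")
U=lambda x,y:(235+(x+.5)/4.4-.5,140+(y+.5)/4.4-.5)
p=c["pixels"];roi=p[220:250,255:285].astype(int)
g=roi.sum(2); m=(g<230).astype(np.uint8)
n,l,st,ce=cv2.connectedComponentsWithStats(m)
for i in range(1,n):print(st[i],ce[i]+[255,220])
i=1+np.argmax(st[1:,4]);soc=ce[i]+[255,220]
pts=[(soc,.012,(-.065,.11)),(U(36,462),.012,(-.12,.165)),(U(225,538),.012,(-.12,.04)),(U(753,235),.07,(.154,-.187)),(U(703,376),.07,(.066,-.187))]
W=np.array([ray(c,a,z)[:2] for a,z,_ in pts]);L=np.array([b for *_,b in pts])
print(W)
wm,lm=W.mean(0),L.mean(0);A=(L-lm).T@(W-wm);u,s,vt=np.linalg.svd(A);R=vt.T@u.T
th=np.arctan2(R[1,0],R[0,0]);t=wm-R@lm
print("yaw",np.degrees(th),"t",t,"res",(W-(L@R.T+t))*1000)
# ball
hsv=cv2.cvtColor(p,cv2.COLOR_RGB2HSV)
z=.042
bc=U(430,197);b=ray(c,bc,.042)[:2];print("ball",b,R.T@(b-t))
# tray
V=lambda x,y:(150+(x+.5)/4-.5,150+(y+.5)/4-.5)
T=np.array([ray(c,V(*q),.03)[:2] for q in[(26,322),(251,291),(282,520),(46,551)]])
print("tray",T,T.mean(0),np.linalg.norm(T-np.roll(T,1,0),axis=1))
J=ray(c,V(131,91),.059);print("jar",J)
print("bottle",ray(c,(452,264),.1))
np.savez("tr.npz",R=R,t=t)
a=p[:,:,::-1].copy();a=cv2.resize(a[140:270,235:415],None,fx=4.4,fy=4.4,interpolation=cv2.INTER_CUBIC)
def dr(x,y,z,col):
    w=R@[x,y]+t;q=proj(c,[*w,z]);q=((q[0]-235+.5)*4.4-.5,(q[1]-140+.5)*4.4-.5);cv2.circle(a,(int(q[0]),int(q[1])),2,col,-1)
for k in(-.026,.026,-.044,.044):
    for y in np.linspace(-.175,0,15):dr(.11+k,y,.07,(255,0,0))
    for f in np.linspace(0,np.pi/2,15):dr((.11+k)*np.cos(f),(.11+k)*np.sin(f),.07,(0,0,255))
    dr(-.02,.11+k,.07,(0,255,0))
cv2.imwrite("pics/z3.png",a)
E
```

```text
[10 16  3  3  4] [266.25 237.  ]
[[ 0.489068    0.08519451]
 [ 0.47035354  0.14724739]
 [ 0.42217399  0.03440356]
 [ 0.58716538 -0.27979511]
 [ 0.50499563 -0.24679662]]
yaw -22.24925343633462 t [ 0.51495349 -0.04746464] res [[-7.37505497  6.23777558]
 [ 3.990467   -3.43935353]
 [ 3.14048682 -0.5900072 ]
 [ 0.48292494 -0.94344169]
 [-0.2388238  -1.26497316]]
ball [ 0.6205085  -0.09278193] [ 0.11485474 -0.00197623]
tray [[0.51202698 0.37151699]
 [0.52896715 0.22436884]
 [0.37945123 0.20275371]
 [0.3632857  0.35437332]] [0.44593277 0.28825322] [0.149726   0.14812004 0.15107026 0.15247895]
jar [0.65839853 0.29787223 0.059     ]
bottle [ 0.40149113 -0.37901114  0.1       ]
```

View pics/z3.png

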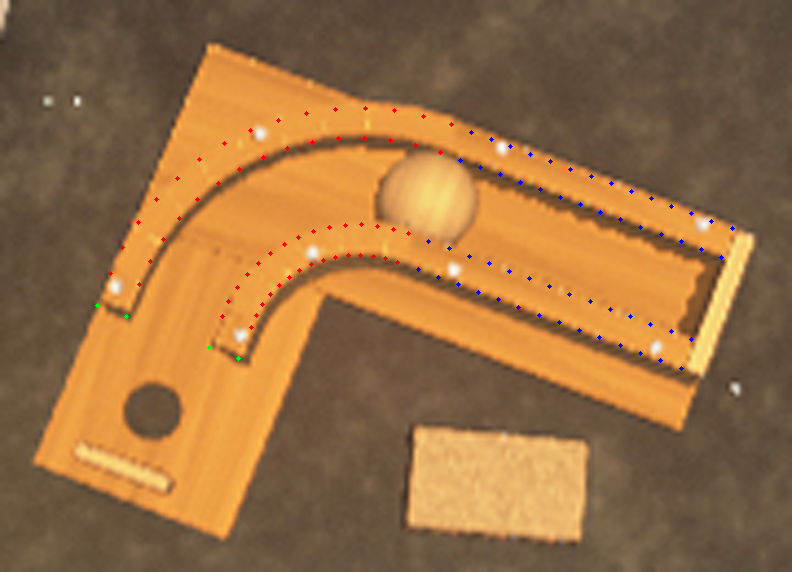

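Socket mask was wrong (it hit the stop's shadow). I'll use the hole's visible centre at zoom (153,410).

```bash
python3 - <<'E'
from h import *
c=load("top0.npz")
U=lambda x,y:(235+(x+.5)/4.4-.5,140+(y+.5)/4.4-.5)
pts=[(U(153,410),.012,(-.065,.11)),(U(36,462),.012,(-.12,.165)),(U(225,538),.012,(-.12,.04)),(U(753,235),.07,(.154,-.187)),(U(703,376),.07,(.066,-.187)),(U(128,316),.07,(-.02,.136)),(U(215,346),.07,(-.02,.084))]
W=np.array([ray(c,a,z)[:2] for a,z,_ in pts]);L=np.array([b for *_,b in pts])
wm,lm=W.mean(0),L.mean(0);A=(L-lm).T@(W-wm);u,s,vt=np.linalg.svd(A);R=vt.T@u.T
th=np.arctan2(R[1,0],R[0,0]);t=wm-R@lm
print("yaw",th,np.degrees(th),"t",t,"res",((W-(L@R.T+t))*1000).round(1))
b=ray(c,U(430,197),.042)[:2];print("ball",b,R.T@(b-t))
p=c["pixels"]
np.savez("tr.npz",R=R,t=t,th=th)
# depth ball check
uv=[int(round(v)) for v in U(430,197)];d=c["depth"][uv[1],uv[0]];K=c["intrinsics"]
X=c["R"].T@(d*np.linalg.inv(K)@[uv[0],uv[1],1]-c["t"]);print("ball top depth pt",X)
W2=lambda x,y:(R@[x,y]+t).round(4)
for n,q in dict(closed=(.11,-.175),slot=(.11,0),behind=(.11,-.07),bend45=(.0778,.0778),bendend=(0,.11),mouth=(-.02,.11),socket=(-.065,.11)).items():print(n,W2(*q),np.linalg.norm(W2(*q)))
s=load("side0.npz");a=s["pixels"][:,:,::-1].copy()
f=5
a=cv2.resize(a[165:285,270:395],None,fx=f,fy=f,interpolation=cv2.INTER_CUBIC)
def dr(x,y,z,col):
    w=R@[x,y]+t;q=proj(s,[*w,z]);q=((q[0]-270+.5)*f-.5,(q[1]-165+.5)*f-.5);cv2.circle(a,(int(q[0]),int(q[1])),2,col,-1)
for k in(-.026,.026,-.044,.044):
    for y in np.linspace(-.175,0,15):dr(.11+k,y,.07,(255,0,0))
    for g in np.linspace(0,np.pi/2,15):dr((.11+k)*np.cos(g),(.11+k)*np.sin(g),.07,(0,0,255))
    dr(-.02,.11+k,.07,(0,255,0))
for g in np.linspace(0,6.28,16):dr(-.065+.017*np.cos(g),.11+.017*np.sin(g),.012,(255,0,255))
cv2.imwrite("pics/s3.png",a)
from scipy.spatial.transform import Rotation as Ro
print(Ro.from_rotvec([-.357,-3.121,.003]).as_matrix().round(3))
E
```

```text
yaw -0.3945199872536089 -22.604330203186823 t [ 0.51653328 -0.04931757] res [[ 1.3 -0.4]
 [ 1.2 -1.9]
 [ 1.   0.7]
 [ 0.3  1.3]
 [-0.6  0.5]
 [-2.2  1. ]
 [-1.  -1.3]]
ball [ 0.6205085  -0.09278193] [ 0.11269415 -0.00016104]
ball top depth pt [ 0.61468371 -0.09121916  0.07350072]
closed [ 0.5508 -0.2532] 0.6062102605532176
slot [ 0.6181 -0.0916] 0.6248505181241351
behind [ 0.5912 -0.1562] 0.6114866147349425
bend45 [ 0.6183 -0.0074] 0.6183442811250056
bendend [0.5588 0.0522] 0.5612328215633864
mouth [0.5403 0.0599] 0.5436102464082148
socket [0.4988 0.0772] 0.5047388235513492
[[-0.974  0.226 -0.   ]
 [ 0.226  0.974 -0.002]
 [ 0.    -0.002 -1.   ]]
```

View pics/s3.png

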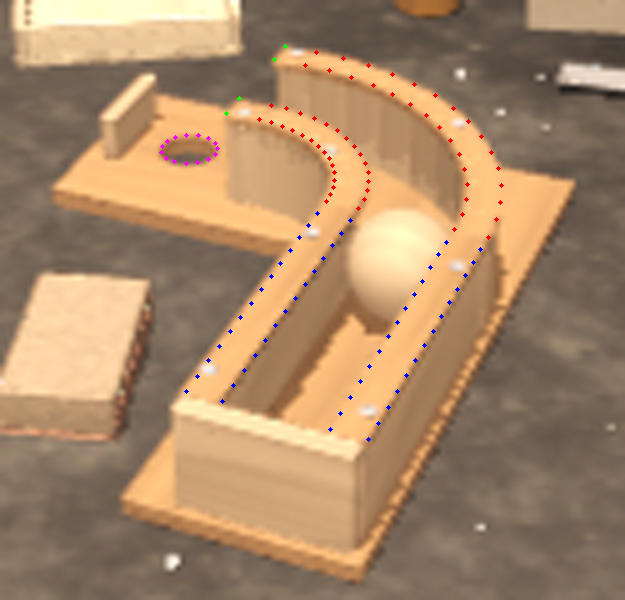

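Fit residuals are about 2 mm, and the side view agrees to a few mm. The ball is at track (0.11, 0), in the slot as expected. Next I'll align the yaw so that tool x = −track x and tool y = track y, then travel with the gripper shut.

>>> servo_tool --moves '[[255,[-0.03,-0.025,0],0.083],[255,[-0.031,-0.025,0],0.083],[255,[-0.031,-0.025,0],0],[255,[-0.031,-0.025,0],0],[255,[-0.031,-0.025,0],0],[255,[-0.031,-0.025,0],0],[255,[-0.031,-0.025,0],0],[255,[-0.031,-0.025,0],0]]' --newtons 30

```text
time: 0.77
tool_pos: [0.3104, 0.3761, 0.2484]
tcp_rot: [-0.607, -3.078, 0.011]
wrist_force: [1.1, 0.1, -0.1]
width: 0.001
```

```bash
cat > st.py <<'E'
from h import *
from workcell import bot
from scipy.spatial.transform import Rotation as Ro
d=np.load("tr.npz");R,t=d["R"],d["t"];th=float(d["th"])
def st():
    s=bot.read_state();M=Ro.from_rotvec(s["tcp_rot"]).as_matrix()
    y=M[:2,1];ya=np.arctan2(y[1],y[0])-(th+np.pi/2)
    print("t %.2f"%s["time"],"track xy",(R.T@(s["tool_pos"][:2]-t)).round(4),"world",s["tool_pos"].round(4),"turn needed(tool z)",round(ya,4),"zaxis",M[:,2].round(3),"w",round(float(s["width"]),3),"F",s["wrist_force"].round(1),"q1,q6",s["q"][[0,5]].round(2))
    return s,M
if __name__=="__main__":
    s,M=st()
E
python3 st.py
```

```text
t 0.77 track xy [-0.3538  0.3136] world [0.3104 0.3761 0.2484] turn needed(tool z) 0.005 zaxis [-0.005 -0.006 -1.   ] w 0.001 F [ 1.1  0.1 -0.1] q1,q6 [ 0.83 -0.35]
```

>>> servo_tool --moves '[[255,[-0.03,-0.025,0],0.005],[255,[-0.03,-0.025,0],0],[255,[-0.03,-0.025,0],0],[255,[-0.03,-0.025,0],0],[255,[-0.03,-0.025,0],0],[255,[-0.03,-0.025,0],0],[255,[-0.03,-0.025,0],0],[255,[-0.03,-0.025,0],0]]'

```text
time: 1.43
tool_pos: [0.4565, 0.0834, 0.2472]
tcp_rot: [-0.612, -3.077, 0.013]
wrist_force: [0.3, 0.8, -0.5]
width: 0.001
```

>>> servo_tool --moves '[[255,[-0.03,-0.025,0],0],[255,[-0.03,-0.025,0],0],[255,[-0.03,-0.025,0],0],[255,[-0.03,-0.025,0],0],[255,[-0.03,-0.025,0],0],[255,[-0.03,-0.025,0],0],[255,[-0.02,-0.02,0],0],[255,[-0.005,-0.005,0],0]]'

```text
time: 2.1
tool_pos: [0.5816, -0.1764, 0.2447]
tcp_rot: [-0.622, -3.073, 0.015]
wrist_force: [0.6, 0.0, -0.3]
width: -0.001
```

```bash
python3 st.py
```

```text
t 2.10 track xy [ 0.1089 -0.0923] world [ 0.5816 -0.1764  0.2447] turn needed(tool z) -0.0049 zaxis [-0.008 -0.008 -1.   ] w -0.001 F [ 0.6  0.  -0.3] q1,q6 [-0.33 -1.5 ]
```

>>> servo_tool --moves '[[255,[0,0.005,0.03],0],[255,[-0.001,0.005,0.03],0],[255,[0,0,0.03],0],[255,[0,0,0.025],0],[255,[0,0,0.015],0],[255,[0,0,0.0],0],[255,[0,0,0],0],[255,[0,0,0],0]]'

```text
time: 2.77
tool_pos: [0.5848, -0.1697, 0.1087]
tcp_rot: [-0.631, -3.068, 0.012]
wrist_force: [-0.3, -1.1, 0.4]
width: -0.001
```

```bash
cat > look.py <<'E'
import sys
from st import *
st()
k=sys.argv[1]
for n,r,f in(("top",(130,270,235,415),4.4),("side",(100,285,230,420),4)):
    if n not in sys.argv[2:]:continue
    c=bot.read_camera(n);np.savez(f"{n}{k}.npz",**c)
    a=c["pixels"][r[0]:r[1],r[2]:r[3],::-1]
    cv2.imwrite(f"pics/{n}{k}.png",cv2.resize(a,None,fx=3.2 if n=="side" else f,fy=3.2 if n=="side" else f,interpolation=cv2.INTER_CUBIC))
E
python3 look.py 1 top side
```

```text
t 2.77 track xy [ 0.1092 -0.0849] world [ 0.5848 -0.1697  0.1087] turn needed(tool z) -0.0108 zaxis [-0.011 -0.006 -1.   ] w -0.001 F [-0.3 -1.1  0.4] q1,q6 [-0.32 -1.48]
```

View pics/top1.png

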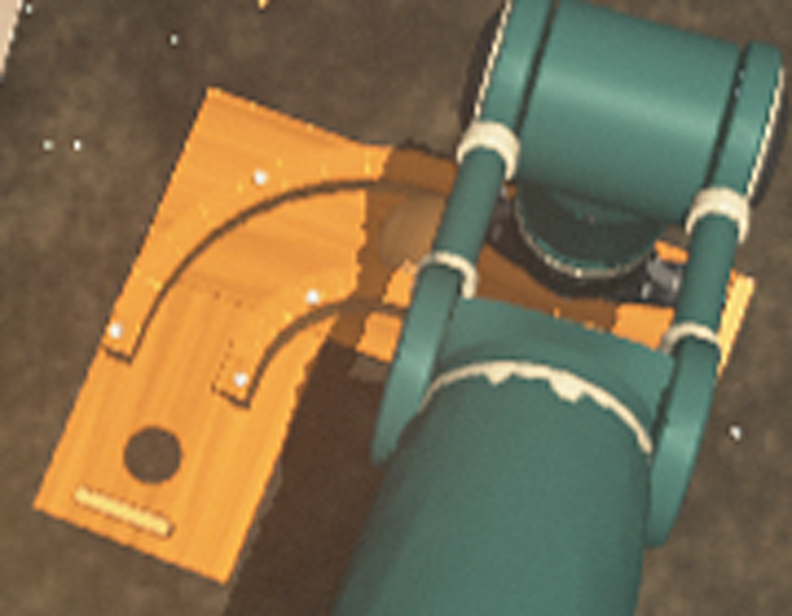

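View pics/side1.png

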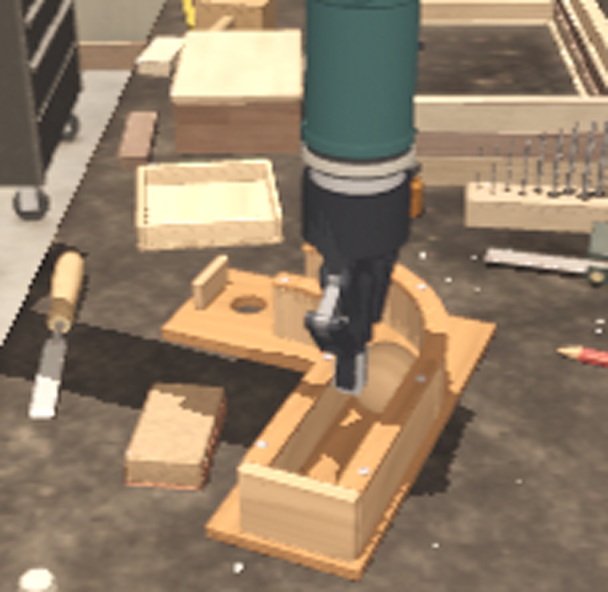

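Side view shows the shut fingertips at zoom (350,385), over the slot and behind the ball at (385,375). Descending now.

>>> servo_tool --moves '[[255,[0,0,0.015],-0.01],[255,[0,0,0.015],0],[255,[0,0,0.015],0],[255,[0,0,0.009],0],[255,[0,0,0],0],[255,[0,0,0],0],[255,[0,0,0],0],[255,[0,0,0],0]]'

```text
time: 3.53
tool_pos: [0.5957, -0.1731, 0.0686]
tcp_rot: [0.612, 3.064, -0.017]
wrist_force: [-0.1, -0.5, 0.1]
width: -0.002
```

```bash
python3 look.py 2 side
```

```text
t 3.53 track xy [ 0.1206 -0.0839] world [ 0.5957 -0.1731  0.0686] turn needed(tool z) 0.0001 zaxis [ 0.015 -0.014 -1.   ] w -0.002 F [-0.1 -0.5  0.1] q1,q6 [-0.32 -1.49]
```

View pics/side2.png

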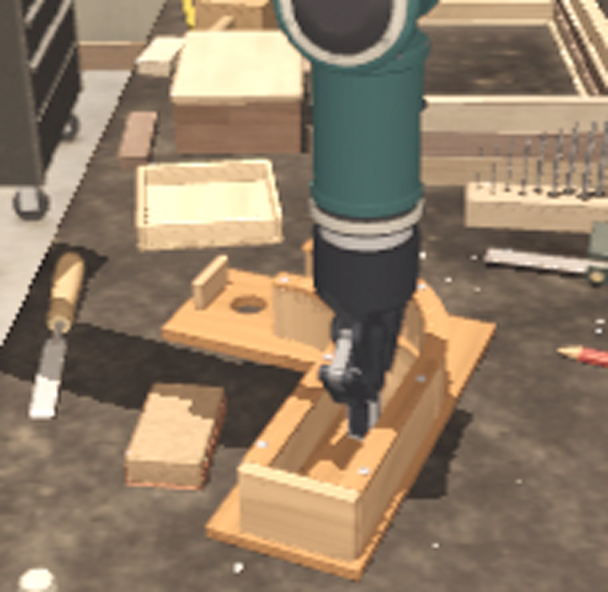

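```bash
python3 -c "
from st import *
s,M=st();print(s['q'].round(3),s['joint_vel'].round(3),s['joint_torque'].round(1),s['torque'].round(2))"
```

```text
t 3.58 track xy [ 0.1209 -0.0839] world [ 0.5959 -0.1732  0.0688] turn needed(tool z) 0.0001 zaxis [ 0.015 -0.014 -1.   ] w 0.005 F [-0.3 -0.8 -0.5] q1,q6 [-0.32 -1.49]
[-0.318  0.328  1.895 -0.011  0.899 -1.488] [-0.     0.003  0.003 -0.004 -0.005  0.   ] [  0.  -48.  -29.8  -0.   -0.    0. ] [-0.03 -0.04 -0.01]
```

>>> servo_tool --moves '[[255,[0.004,0,0.0],0],[255,[0.004,0,0.004],0],[255,[0.002,0,0.004],0],[255,[0.0,0,0.004],0],[255,[0,0,0.004],0],[255,[0,0,0],0],[255,[0,0,0],0],[255,[0,0,0],0]]'

```text
time: 4.25
tool_pos: [0.5863, -0.1693, 0.0523]
tcp_rot: [0.612, 3.061, -0.018]
wrist_force: [0.6, 0.2, -0.1]
width: 0.002
```

```bash
python3 st.py
```

```text
t 4.25 track xy [ 0.1105 -0.084 ] world [ 0.5863 -0.1693  0.0523] turn needed(tool z) 0.0 zaxis [ 0.017 -0.015 -1.   ] w 0.002 F [ 0.6  0.2 -0.1] q1,q6 [-0.32 -1.49]
```

>>> servo_tool --moves '[[255,[0,0.01,0],0],[255,[0,0.01,0],0],[255,[0,0.01,0],0],[255,[0,0.01,0],0],[255,[0,0.008,0],0],[255,[0,0.008,0],0],[255,[0,0.008,0],0],[255,[0,0.006,0],0]]'

```text
time: 4.92
tool_pos: [0.6168, -0.0978, 0.0523]
tcp_rot: [0.612, 3.06, -0.017]
wrist_force: [0.3, 0.3, -0.2]
width: -0.0
```

```bash
python3 look.py 3 side top
```

```text
t 4.92 track xy [ 0.1112 -0.0062] world [ 0.6168 -0.0978  0.0523] turn needed(tool z) -0.0 zaxis [ 0.019 -0.015 -1.   ] w -0.0 F [ 0.3  0.3 -0.2] q1,q6 [-0.19 -1.36]
```

View pics/side3.png

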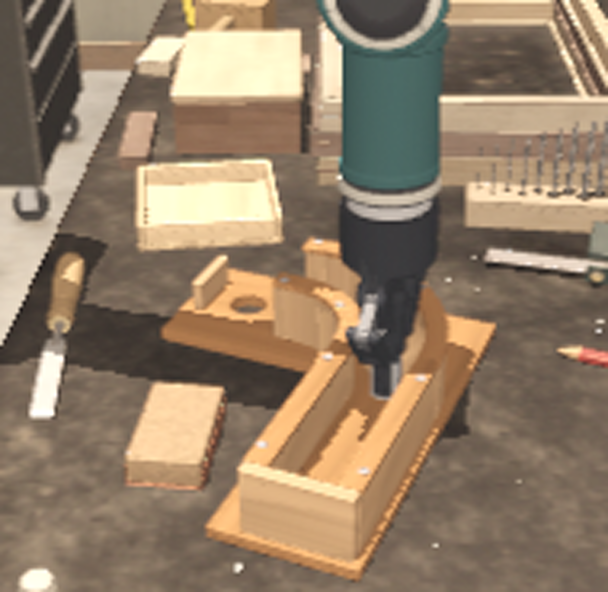

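View pics/top3.png

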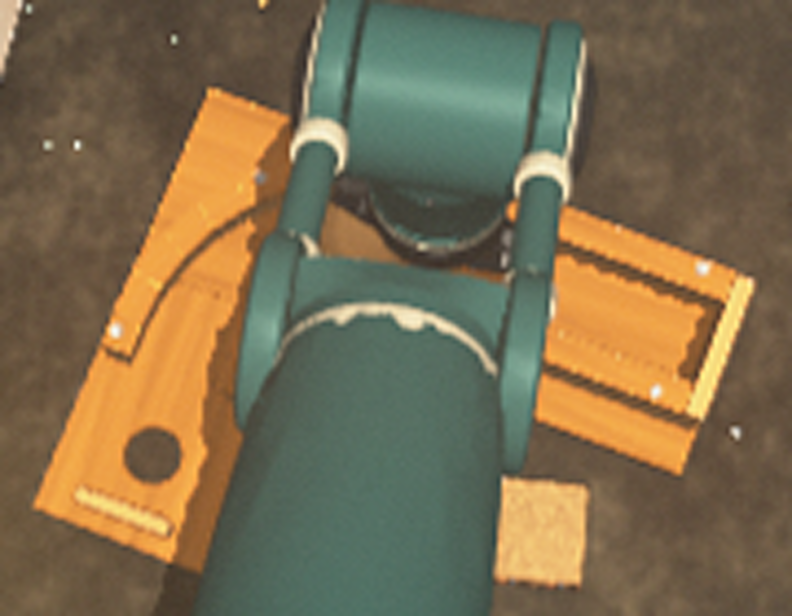

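>>> servo_tool --moves '[[255,[0.001,0.0065,0],0],[255,[0.0005,0.0077,0],0],[255,[0.001,0.0076,0],0],[255,[0.0013,0.0076,0],0],[255,[0.0019,0.0075,0],0],[255,[0.0024,0.0073,0],0],[255,[0.0029,0.0072,0],0],[255,[0.0033,0.0069,0],0]]'

```text
time: 5.68
tool_pos: [0.6268, -0.0347, 0.0515]
tcp_rot: [0.614, 3.059, -0.018]
wrist_force: [0.1, 0.6, -0.9]
width: 0.0
```

```bash
python3 look.py 4 side top
```

```text
t 5.68 track xy [0.0962 0.0559] world [ 0.6268 -0.0347  0.0515] turn needed(tool z) -0.0019 zaxis [ 0.019 -0.015 -1.   ] w 0.0 F [ 0.1  0.6 -0.9] q1,q6 [-0.09 -1.25]
```

View pics/side4.png

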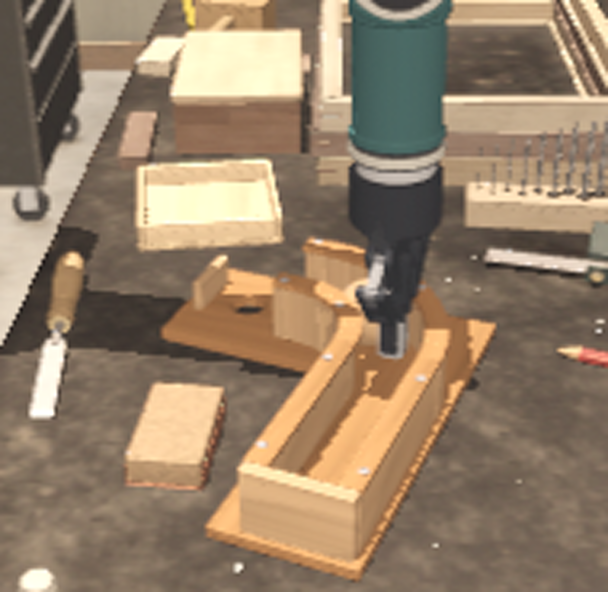

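View pics/top4.png

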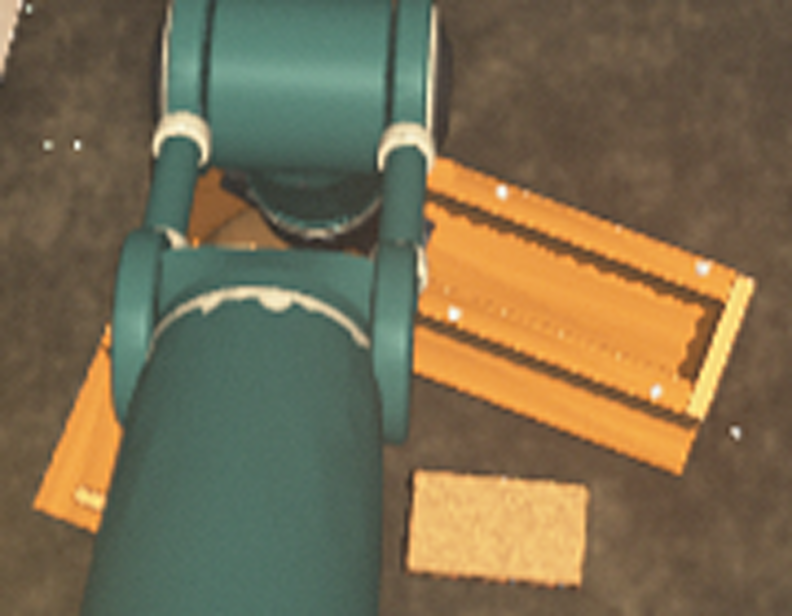

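Side view shows the ball ahead of the fingers, near zoom (355,295). I'll keep going round the bend.

>>> servo_tool --moves '[[255,[0.0054,0.0062,0],0],[255,[0.0046,0.0062,0],0],[255,[0.005,0.0059,0],0],[255,[0.0053,0.0055,0],0],[255,[0.0058,0.0051,0],0],[255,[0.0061,0.0047,0],0],[255,[0.0064,0.0042,0],0],[255,[0.0068,0.0038,0],0]]'

```text
time: 6.45
tool_pos: [0.6002, 0.0242, 0.0518]
tcp_rot: [0.612, 3.056, -0.022]
wrist_force: [-0.9, -4.7, 4.5]
width: -0.003
```

```bash
python3 look.py 5 side
```

```text
t 6.45 track xy [0.049 0.1  ] world [0.6002 0.0242 0.0518] turn needed(tool z) -0.001 zaxis [ 0.022 -0.019 -1.   ] w -0.003 F [-0.9 -4.7  4.5] q1,q6 [ 0.01 -1.15]
```

View pics/side5.png

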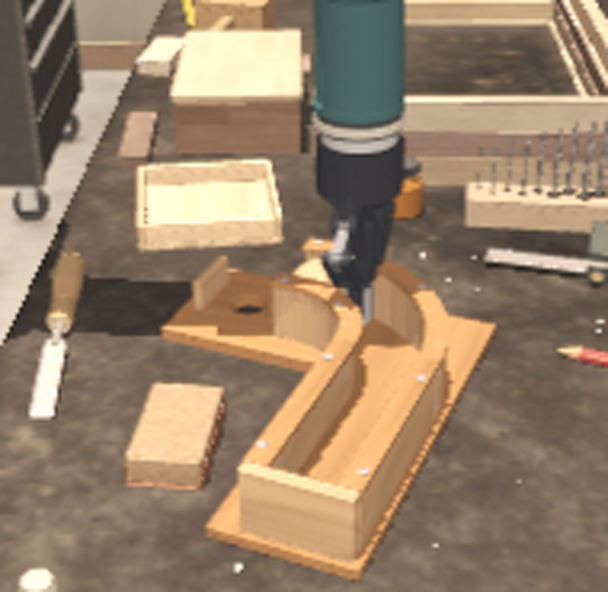

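A 4.7 N force along −y suggests the fingers are brushing the outer strip. I'll bias the path inward and raise slightly.

>>> servo_tool --moves '[[255,[0.001,-0.003,-0.003],0],[255,[0.006,-0.001,-0.001],0],[255,[0.007,0.002,0],0],[255,[0.007,0.002,0],0],[255,[0.007,0.0015,0],0],[255,[0.007,0.0015,0],0],[255,[0.007,0.001,0],0],[255,[0.005,0.0005,0],0]]'

```text
time: 7.17
tool_pos: [0.5512, 0.0512, 0.0532]
tcp_rot: [0.614, 3.06, -0.018]
wrist_force: [-0.9, 0.6, 0.4]
width: -0.001
```

```bash
python3 look.py 6 side
```

```text
t 7.17 track xy [-0.0066  0.1061] world [0.5512 0.0512 0.0532] turn needed(tool z) -0.0018 zaxis [ 0.017 -0.015 -1.   ] w -0.001 F [-0.9  0.6  0.4] q1,q6 [ 0.06 -1.1 ]
```

View pics/side6.png

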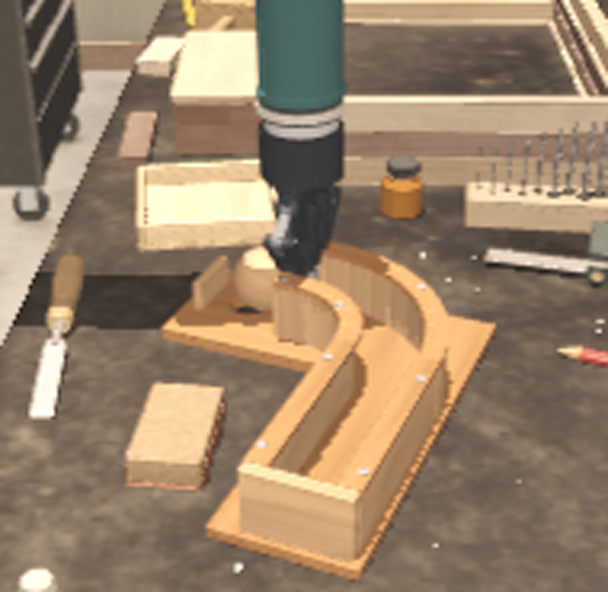

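Ball is out of the mouth at zoom (258,280), just short of the socket at (248,308). I'll nudge it on gently.

>>> servo_tool --moves '[[255,[0.003,0.0005,0],0],[255,[0.003,0.0005,0],0],[255,[0.003,0,0],0],[255,[0.003,0,0],0],[255,[0.002,0,0],0],[255,[0,0,0],0],[255,[0,0,0],0],[255,[0,0,0],0]]'

```text
time: 7.88
tool_pos: [0.5365, 0.0586, 0.0527]
tcp_rot: [0.614, 3.061, -0.018]
wrist_force: [-0.3, -0.3, -0.0]
width: -0.002
```

```bash
python3 look.py 7 side
```

```text
t 7.88 track xy [-0.0231  0.1073] world [0.5365 0.0586 0.0527] turn needed(tool z) -0.0013 zaxis [ 0.017 -0.015 -1.   ] w -0.002 F [-0.3 -0.3 -0. ] q1,q6 [ 0.07 -1.09]
```

View pics/side7.png

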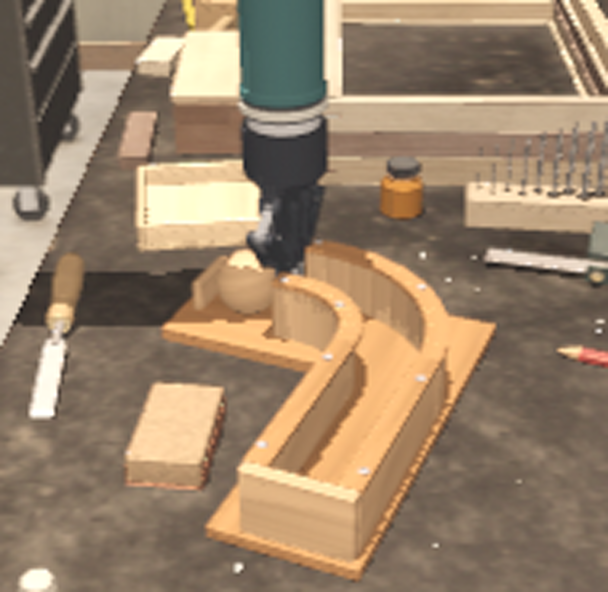

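>>> servo_tool --moves '[[255,[-0.003,0,-0.002],0],[255,[-0.001,0,-0.02],0],[255,[0,0,-0.025],0],[255,[0,0,-0.025],0],[255,[0,0,-0.025],0],[0,[0,0,-0.02],0],[0,[0,0,-0.0],0],[0,[0,0,0],0]]'

```text
time: 8.6
tool_pos: [0.5392, 0.0576, 0.1741]
tcp_rot: [0.616, 3.063, -0.02]
wrist_force: [0.0, -0.5, -1.0]
width: 0.419
```

```bash
python3 look.py 8 side; python3 - <<'E'
from st import *
c=load("side8.npz")
for q in((-.065,.11,.037),(-.065,.11,.067),(-.05,.11,.042)):
    w=R@q[:2]+t;p=proj(c,[*w,q[2]]);print(q,((p-[230,100]+.5)*3.2).round(0))
E
```

```text
t 8.60 track xy [-0.0202  0.1074] world [0.5392 0.0576 0.1741] turn needed(tool z) -0.0023 zaxis [ 0.014 -0.016 -1.   ] w 0.419 F [ 0.  -0.5 -1. ] q1,q6 [ 0.07 -1.09]
(-0.065, 0.11, 0.037) [249. 281.]
(-0.065, 0.11, 0.067) [248. 253.]
(-0.05, 0.11, 0.042) [263. 279.]
```

View pics/side8.png

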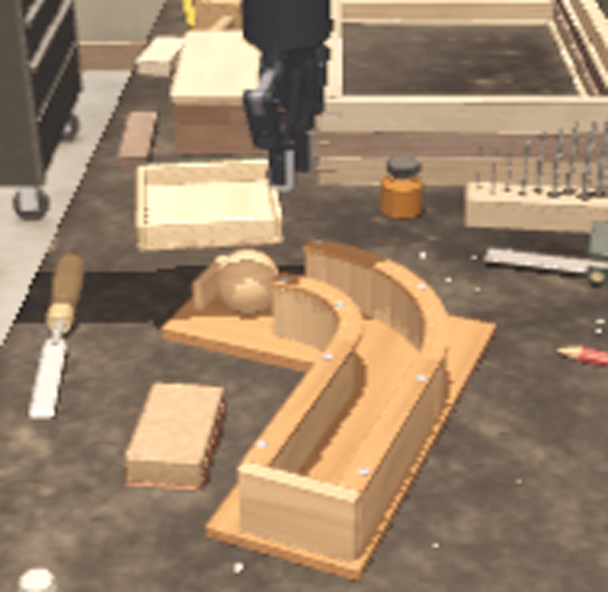

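Ball is at zoom (248,280). The prediction for a seated ball is (249,281), so it's in the socket. Now I'll move above it with the gripper open.

>>> servo_tool --moves '[[0,[0.015,0.001,0],0],[0,[0.015,0.001,0],0],[0,[0.012,0,0],0],[0,[0.003,0,0.01],0],[0,[0,0,0.02],0],[0,[0,0,0.015],0],[0,[0,0,0],0],[0,[0,0,0],0]]'

```text
time: 9.32
tool_pos: [0.4871, 0.0783, 0.1172]
tcp_rot: [0.615, 3.076, -0.026]
wrist_force: [-0.7, 0.4, 0.5]
width: 0.998
```

```bash
python3 look.py 9 side
```

```text
t 9.32 track xy [-0.0762  0.1065] world [0.4871 0.0783 0.1172] turn needed(tool z) -0.0001 zaxis [ 0.001 -0.017 -1.   ] w 0.998 F [-0.7  0.4  0.5] q1,q6 [ 0.12 -1.04]
```

View pics/side9.png

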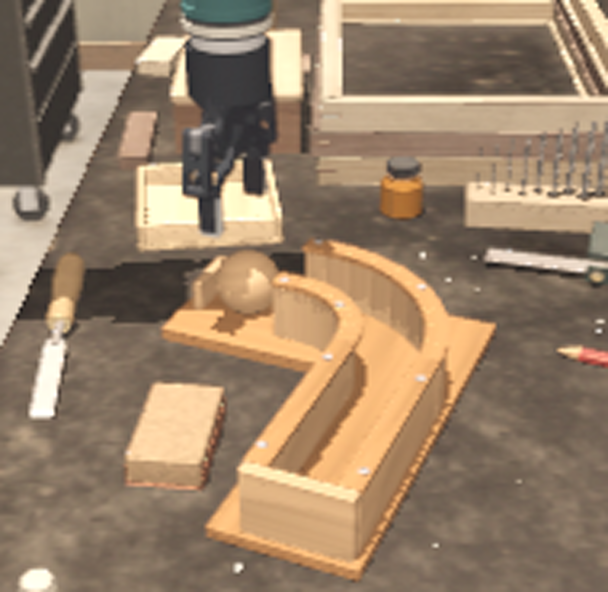

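>>> servo_tool --moves '[[0,[-0.006,0.002,0],0],[0,[-0.005,0.0015,0],0],[0,[0,0,0.008],0],[0,[0,0,0.008],0],[0,[0,0,0.004],0],[0,[0,0,0],0],[0,[0,0,0],0],[0,[0,0,0],0]]'

```text
time: 10.03
tool_pos: [0.5021, 0.0768, 0.0973]
tcp_rot: [0.615, 3.072, -0.024]
wrist_force: [-0.7, 0.1, 0.8]
width: 0.998
```

```bash
python3 st.py
```

```text
t 10.03 track xy [-0.0617  0.1109] world [0.5021 0.0768 0.0973] turn needed(tool z) -0.0007 zaxis [ 0.005 -0.017 -1.   ] w 0.998 F [-0.7  0.1  0.8] q1,q6 [ 0.11 -1.05]
```

>>> servo_tool --moves '[[0,[0.002,0,0.004],0],[0,[0.001,0,0.006],0],[0,[0,0,0.006],0],[0,[0,0,0.006],0],[0,[0,0,0.006],0],[0,[0,0,0.005],0],[0,[0,0,0.003],0],[0,[0,0,0],0]]'

```text
time: 10.7
tool_pos: [0.4987, 0.0774, 0.0574]
tcp_rot: [0.615, 3.073, -0.025]
wrist_force: [-1.1, -0.1, 0.6]
width: 1.0
```

```bash
python3 look.py 10 side
```

```text
t 10.70 track xy [-0.0652  0.1101] world [0.4987 0.0774 0.0574] turn needed(tool z) -0.0006 zaxis [ 0.005 -0.017 -1.   ] w 1.0 F [-1.1 -0.1  0.6] q1,q6 [ 0.12 -1.04]
```

View pics/side10.png

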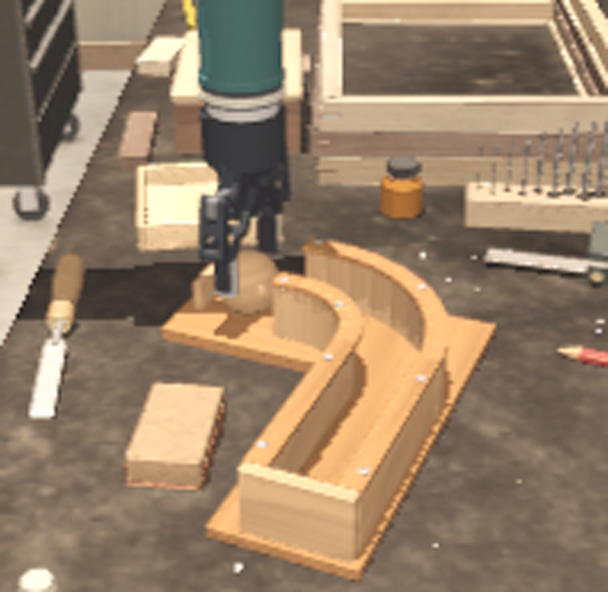

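>>> servo_tool --moves '[[0,[0,0,0.005],0],[0,[0,0,0.005],0],[0,[0,0,0.004],0],[0,[0,0,0.004],0],[0,[0,0,0],0],[0,[0,0,0],0],[60,[0,0,0],0],[90,[0,0,0],0]]' --newtons 30

```text
time: 11.42
tool_pos: [0.4997, 0.0772, 0.0382]
tcp_rot: [0.615, 3.071, -0.024]
wrist_force: [-0.1, -0.1, -0.5]
width: 0.744
```

```bash
python3 look.py 11 side
```

```text
t 11.42 track xy [-0.0641  0.1103] world [0.4997 0.0772 0.0382] turn needed(tool z) -0.0006 zaxis [ 0.006 -0.017 -1.   ] w 0.744 F [-0.1 -0.1 -0.5] q1,q6 [ 0.12 -1.04]
```

View pics/side11.png

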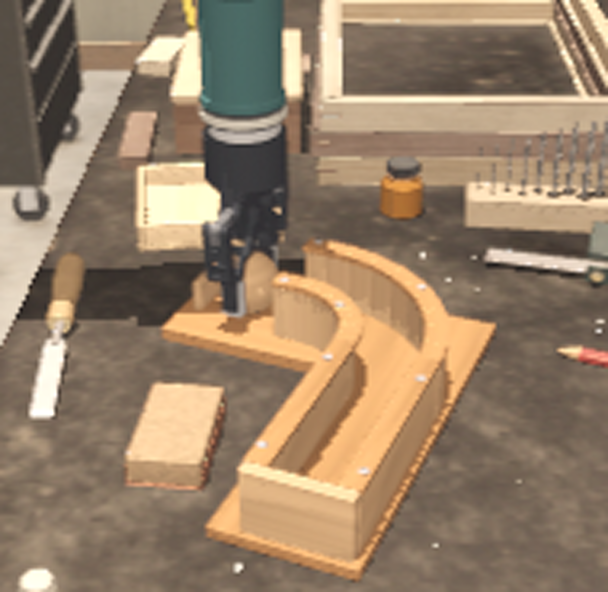

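>>> servo_tool --moves '[[120,[0,0,0],0],[255,[0,0,0],0],[255,[0,0,0],0],[255,[0,0,0],0],[255,[0,0,-0.004],0],[255,[0,0,-0.006],0],[255,[0,0,-0.01],0],[255,[0,0,-0.01],0]]' --newtons 40

```text
time: 12.13
tool_pos: [0.4971, 0.0773, 0.0684]
tcp_rot: [0.615, 3.076, -0.027]
wrist_force: [-0.1, -0.1, -0.7]
width: 0.684
```

```bash
python3 look.py 12 side
```

```text
t 12.13 track xy [-0.0666  0.1094] world [0.4971 0.0773 0.0684] turn needed(tool z) -0.0005 zaxis [ 0.001 -0.018 -1.   ] w 0.684 F [-0.1 -0.1 -0.7] q1,q6 [ 0.12 -1.04]
```

View pics/side12.png

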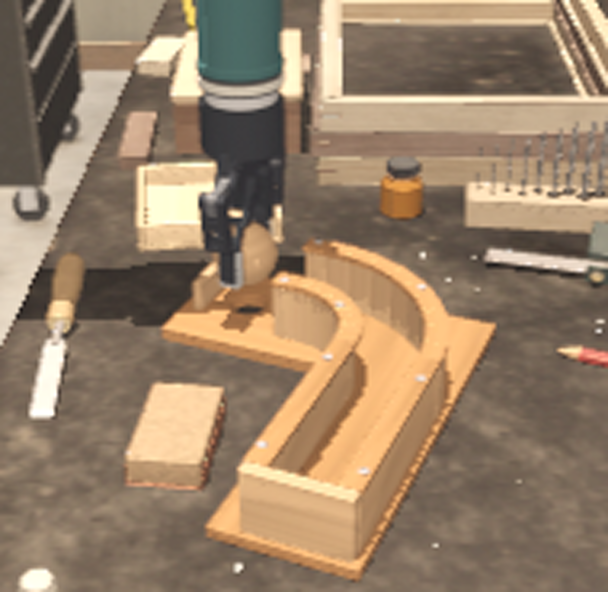

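Ball is lifted clear of the socket (zoom (258,250)). Raising, then moving to the tray at world (0.446, 0.288).

>>> servo_tool --moves '[[255,[0,0,-0.015],0],[255,[0,0,-0.02],0],[255,[0,0,-0.02],0],[255,[0.006,0.008,-0.015],0],[255,[0.012,0.016,0],0],[255,[0.015,0.02,0],0],[255,[0.015,0.02,0],0],[255,[0.015,0.02,0],0]]'

```text
time: 12.85
tool_pos: [0.4774, 0.1811, 0.1522]
tcp_rot: [0.624, 3.056, -0.016]
wrist_force: [-0.0, -0.4, -0.8]
width: 0.684
```

>>> servo_tool --moves '[[255,[0.015,0.02,0],0],[255,[0.015,0.02,0],0],[255,[0.012,0.016,0],0],[255,[0.008,0.011,0],0],[255,[0.004,0.006,0],0],[255,[0,0,0],0],[255,[0,0,0],0],[255,[0,0,0],0]]'

```text
time: 13.52
tool_pos: [0.4558, 0.2788, 0.1576]
tcp_rot: [0.614, 3.049, -0.004]
wrist_force: [0.7, 0.1, -1.4]
width: 0.683
```

```bash
python3 look.py 13 side;python3 - <<'E'
from st import *
s,M=st();d=np.array([.446,.288])-s["tool_pos"][:2];print("tool shift",(M[:2,:2].T@d).round(4))
E
```

```text
t 13.52 track xy [-0.1821  0.2796] world [0.4558 0.2788 0.1576] turn needed(tool z) -0.0028 zaxis [ 0.031 -0.009 -0.999] w 0.683 F [ 0.7  0.1 -1.4] q1,q6 [ 0.52 -0.64]
t 13.57 track xy [-0.182   0.2794] world [0.4559 0.2786 0.1576] turn needed(tool z) -0.0032 zaxis [ 0.031 -0.009 -0.999] w 0.678 F [-0.2 -0.2 -2.3] q1,q6 [ 0.52 -0.64]
tool shift [0.0128 0.0049]
```

View pics/side13.png

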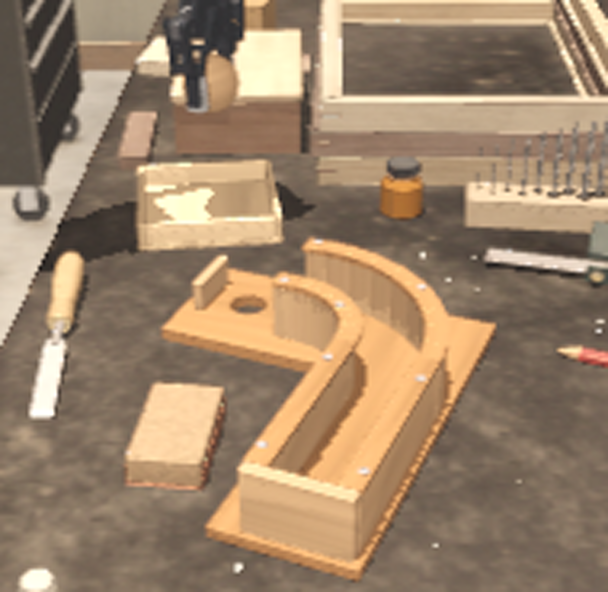

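Ball is held over the tray at zoom (220,80). I'll centre it and come down.

>>> servo_tool --moves '[[255,[0.006,0.003,0],0],[255,[0.006,0.002,0.01],0],[255,[0,0,0.015],0],[255,[0,0,0.015],0],[255,[0,0,0.015],0],[255,[0,0,0.01],0],[255,[0,0,0.004],0],[255,[0,0,0],0]]'

```text
time: 14.23
tool_pos: [0.4476, 0.2849, 0.0829]
tcp_rot: [0.625, 3.047, -0.004]
wrist_force: [-0.0, 0.2, -1.0]
width: 0.682
```

```bash
python3 look.py 14 side;python3 - <<'E'
from st import *
s,M=st();d=np.array([.446,.288])-s["tool_pos"][:2];print("tool shift",(M[:2,:2].T@d).round(4))
E
```

```text
t 14.23 track xy [-0.1921  0.282 ] world [0.4476 0.2849 0.0829] turn needed(tool z) -0.01 zaxis [ 0.03  -0.009 -1.   ] w 0.682 F [-0.   0.2 -1. ] q1,q6 [ 0.53 -0.61]
t 14.28 track xy [-0.1921  0.2821] world [0.4476 0.2849 0.0833] turn needed(tool z) -0.0098 zaxis [ 0.03  -0.009 -1.   ] w 0.682 F [-0.1 -0.3 -0.9] q1,q6 [ 0.53 -0.61]
tool shift [0.0027 0.0022]
```

View pics/side14.png

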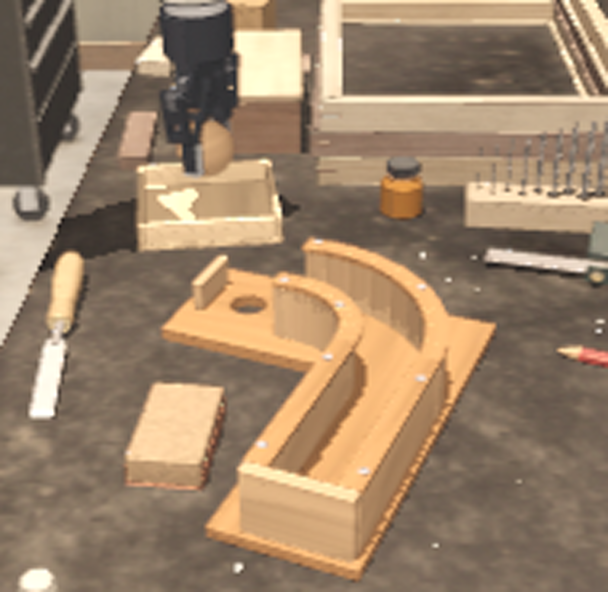

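>>> servo_tool --moves '[[255,[0.002,0.002,0.006],0],[255,[0,0,0.008],0],[255,[0,0,0.008],0],[255,[0,0,0.006],0],[255,[0,0,0.006],0],[255,[0,0,0.003],0],[255,[0,0,0],0],[255,[0,0,0],0]]'

```text
time: 14.95
tool_pos: [0.4498, 0.2887, 0.0447]
tcp_rot: [0.624, 3.043, 0.001]
wrist_force: [0.3, -1.2, -1.3]
width: 0.684
```

```bash
python3 look.py 15 side; python3 - <<'E'
from st import *
c=load("side15.npz")
for z in(.036,.044):print(((proj(c,[.4465,.288,z])-[230,100]+.5)*3.2).round(0))
E
```

```text
t 14.95 track xy [-0.1916  0.2864] world [0.4498 0.2887 0.0447] turn needed(tool z) -0.01 zaxis [ 0.034 -0.007 -0.999] w 0.684 F [ 0.3 -1.2 -1.3] q1,q6 [ 0.54 -0.61]
[208. 186.]
[208. 179.]
```

View pics/side15.png

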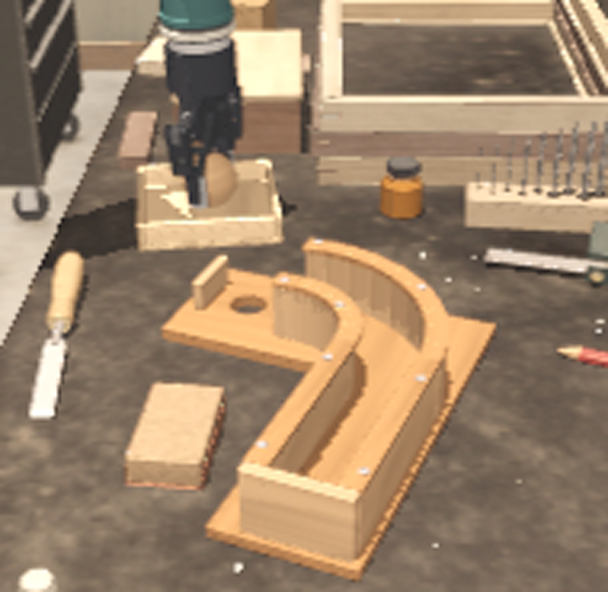

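>>> servo_tool --moves '[[255,[0.002,0,0.002],0],[255,[0,0,0.002],0],[255,[0,0,0.0015],0],[255,[0,0,0.001],0],[255,[0,0,0],0],[255,[0,0,0],0],[255,[0,0,0],0],[255,[0,0,0],0]]'

```text
time: 15.67
tool_pos: [0.449, 0.2902, 0.039]
tcp_rot: [0.624, 3.041, 0.004]
wrist_force: [-0.2, 0.3, -1.0]
width: 0.679
```

```bash
python3 st.py
```

```text
t 15.67 track xy [-0.1928  0.2875] world [0.449  0.2902 0.039 ] turn needed(tool z) -0.0102 zaxis [ 0.037 -0.005 -0.999] w 0.679 F [-0.2  0.3 -1. ] q1,q6 [ 0.54 -0.6 ]
```

>>> servo_tool --moves '[[255,[0,0,0.001],0],[255,[0,0,0.001],0],[255,[0,0,0.0005],0],[255,[0,0,0],0],[255,[0,0,0],0],[255,[0,0,0],0],[255,[0,0,0],0],[255,[0,0,0],0]]'

```text
time: 16.33
tool_pos: [0.45, 0.2904, 0.0381]
tcp_rot: [0.624, 3.04, 0.005]
wrist_force: [-0.3, -0.4, 0.2]
width: 0.678
```

```bash
python3 st.py
```

```text
t 16.33 track xy [-0.192  0.288] world [0.45   0.2904 0.0381] turn needed(tool z) -0.01 zaxis [ 0.038 -0.005 -0.999] w 0.678 F [-0.3 -0.4  0.2] q1,q6 [ 0.54 -0.6 ]
```

Wrist z went from about −1 N to +0.2 N, so the ball is essentially on the floor. Releasing slowly.

>>> servo_tool --moves '[[255,[0,0,0.001],0],[255,[0,0,0],0],[70,[0,0,0],0],[60,[0,0,0],0],[50,[0,0,0],0],[30,[0,0,0],0],[10,[0,0,0],0],[0,[0,0,0],0]]'

```text
time: 17.0
tool_pos: [0.4509, 0.2907, 0.0381]
tcp_rot: [0.623, 3.039, 0.006]
wrist_force: [0.0, -0.1, -0.2]
width: 1.002
```

```bash
python3 look.py 17 side
```

```text
t 17.00 track xy [-0.1913  0.2887] world [0.4509 0.2907 0.0381] turn needed(tool z) -0.0098 zaxis [ 0.039 -0.004 -0.999] w 1.002 F [ 0.  -0.1 -0.2] q1,q6 [ 0.54 -0.6 ]
```

View pics/side17.png

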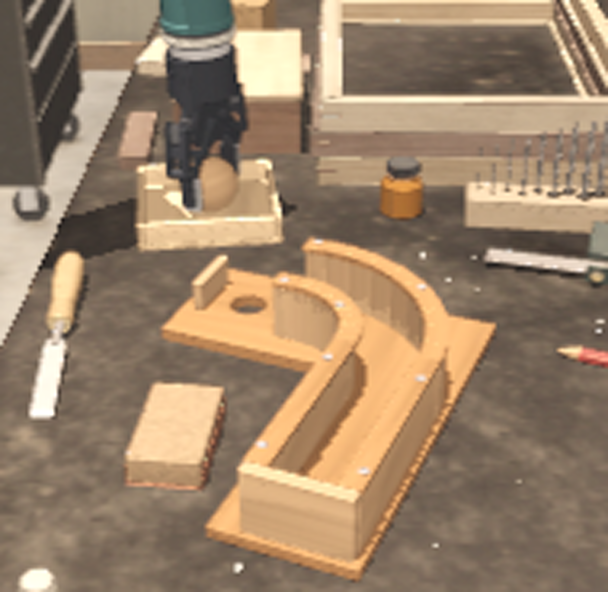

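Released, with the ball in the tray at zoom (218,185). Retreating straight up.

>>> servo_tool --moves '[[0,[0,0,-0.006],0],[0,[0,0,-0.01],0],[0,[0,0,-0.015],0],[0,[0,0,-0.025],0],[0,[0,0,-0.03],0],[0,[0,0,-0.03],0],[0,[0,0,-0.03],0],[0,[0,0,-0.02],0]]'

```text
time: 17.72
tool_pos: [0.4396, 0.2888, 0.2089]
tcp_rot: [0.625, 3.049, -0.008]
wrist_force: [-0.2, 0.2, 1.3]
width: 0.999
```

>>> servo_tool --moves '[[0,[-0.02,-0.02,-0.01],0],[0,[-0.025,-0.025,0],0],[0,[-0.025,-0.025,0],0],[0,[-0.025,-0.025,0],0],[0,[-0.02,-0.02,0],0],[0,[-0.01,-0.01,0],0],[0,[0,0,0],0],[0,[0,0,0],0]]'

```text
time: 18.38
tool_pos: [0.5125, 0.1221, 0.2437]
tcp_rot: [0.613, 3.026, 0.017]
wrist_force: [0.4, 0.3, -0.1]
width: 0.999
```

```bash
python3 look.py 18 side; python3 - <<'E'
from st import *
c=bot.read_camera("top");cv2.imwrite("pics/top18.png",cv2.resize(c["pixels"][150:300,140:290,::-1],None,fx=4,fy=4,interpolation=cv2.INTER_CUBIC));np.savez("top18.npz",**c)
E
```

```text
t 18.38 track xy [-0.0696  0.1567] world [0.5125 0.1221 0.2437] turn needed(tool z) -0.0046 zaxis [ 0.055  0.    -0.998] w 0.999 F [ 0.4  0.3 -0.1] q1,q6 [ 0.19 -0.97]
```

View pics/side18.png

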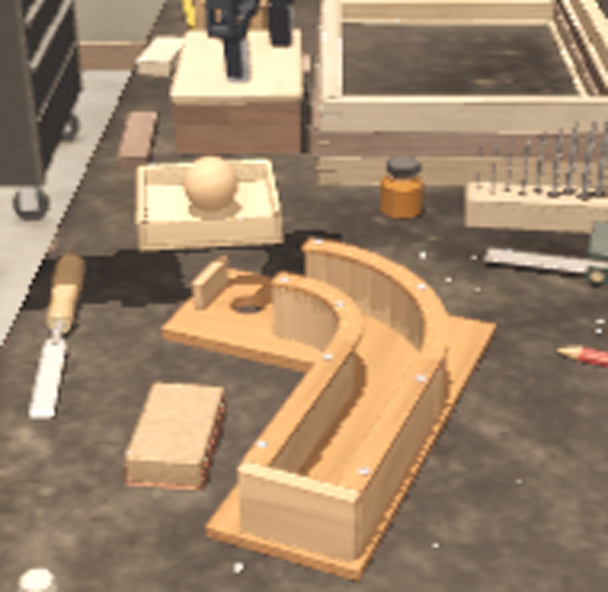

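View pics/top18.png

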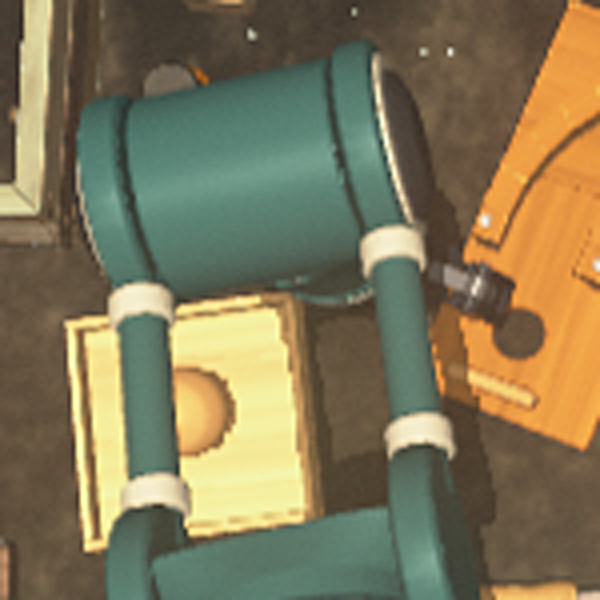

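Both views show the ball near the tray centre: side zoom (211,186) against (208,186) expected for the floor centre. The socket is empty, and the jar and cork haven't moved. Handing in.

```bash
python3 look.py 19 side; python3 - <<'E'
from st import *
a=load("side18.npz")["pixels"].astype(int);b=load("side19.npz")["pixels"].astype(int)
print("ball/tray region diff",np.abs(a-b)[148:178,270:320].mean())
print(bot.finish_job())
E
```

```text
t 18.48 track xy [-0.0702  0.1576] world [0.5123 0.1231 0.2435] turn needed(tool z) -0.0028 zaxis [ 0.055  0.    -0.998] w 1.002 F [-1.2  0.5  0.4] q1,q6 [ 0.2  -0.97]
ball/tray region diff 0.3111111111111111
the job is handed in; nothing more can be done
None
```

The ball is resting in the tray and the job is handed in, at about 18.5 s of the 61 s allowed. I pushed it round the bend with closed fingers and it dropped into the socket. I then gripped it on its ±y sides, set it down near the tray centre, released it and backed away.

**Last checks:**
- **Socket:** the seated ball showed within 1 pixel of the predicted position in the enlarged side view.
- **Tray:** after release, the ball showed about 3 pixels from where a ball on the centre of the tray floor should appear. Two side views 0.1 s apart showed no movement.
- **Other objects:** by eye, the sanding block and amber jar look unmoved. The glue bottle was only partly in view, with no change seen, and the arm never came near it.

**What disagreed:**
- **Contact in the bend:** the wrist force reached about 5 N once, probably the fingers brushing the outer strip. I moved the path inward and the force went away.
- **Arm drift:** some moves ended about 10 mm off and the tool ended tilted by about 0.05 rad. I corrected the position with follow-up moves.
- **Measurement:** the track position fit had errors of about 2 mm.

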